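# Open the ratchet bookend

## Task

Make room for another book in the ratchet bookend: press the orange release down with the fingertips and, keeping it down, push the sliding jaw back along its bar, away from the books, until it is fully back at the end block. Then let go and draw clear. Leave the books standing where they are and do not lift or shift anything else on the cabinet.

Things in the scene. Friction and masses are not known exactly. Their poses are not given: they have to be found in the camera images.
- bookend: Fixed ratchet bookend: oiled timber base 120 mm wide (x), 339 mm long (y, along the bar), 30 mm high; toothed bar in its slot. Origin on the cabinet top, mid-width, below the release's centre at half travel. +y is the way back. Fixed end plate (88 mm high) at y = -199 mm, three books between it and the jaw; end block (56 mm high) at y = +116 to +134 mm.
- jaw (a joint): How far the jaw stands back along the bar (bookend +y), m: 0 at the books, 0.140 fully back against the end block. Ratchet engaged: it cannot go back more than a tooth (12 mm). Release held down: it slides with about 2 N friction plus 8 N per m/s.
- jaw_plate (a point): The jaw is an aluminium carriage 100 mm wide, 90 mm long, with two upright navy plates across the bar, 76 mm apart; the space between is open at top and sides, its floor the orange release. This point: middle of the top edge of the book-side plate (104 mm wide, 8 mm thick), 112 mm above the cabinet top, 44 mm from the release's centre.
- release (a joint): How far the orange release is pressed straight down, m: 0 up, 0.010 fully down; its spring takes 2 N at the start, 7 N fully down. The ratchet is free beyond about 0.006; keep it down while the jaw is pushed back. Let go, it springs up and the ratchet catches again. It may rest up to 0.006 down if the catch sits on a tooth.
- release_top (a point): Centre of the flat top of the orange release, a pad 56 mm wide (across the bar) and 60 mm long along it, 80 mm above the cabinet top when up; the point travels with the jaw and sinks as the release is pressed.
- push_face (a point): On the inner (book-side) face of the other navy plate, the push plate (90 mm wide, 8 mm thick, top 108 mm above the cabinet top, nearer the end block): mid-width, 95 mm up, 36 mm behind the release's centre. Pushing this face away from the books moves the jaw back. Axes as the bookend's; the face looks to -y.
- book_a: a 24 mm thick blue pocket book, 130 mm long across the bar, 90 mm high, standing loose on the bookend's base (30 mm up). Origin at the centre of its underside.
- book_b: a 26 mm thick sand-coloured pocket book, 130 mm long across the bar, 90 mm high, standing loose on the bookend's base (30 mm up). Origin at the centre of its underside.
- book_c: a 22 mm thick green pocket book, the one nearest the jaw, 130 mm long across the bar, 90 mm high, standing loose on the bookend's base (30 mm up). Origin at the centre of its underside.
- caddy: Bystander: woven-look rigid plastic caddy, 170 x 130 x 100 mm. Origin at the centre of its underside.
- remote: Bystander: navy remote control lying flat, 165 x 42 x 18 mm. Origin at the centre of its underside.
- dish: Bystander: sand-coloured ceramic dish, 96 mm across, 32 mm high. Origin at the centre of its underside.
- battery_box: Bystander: clear acrylic box of AA batteries, 115 x 75 x 64 mm. Origin at the centre of its underside.
- stopper: Bystander: brushed aluminium bottle stopper on its side, 80 mm long, 30 mm thick. Origin below its middle, on the cabinet top.

How it is judged:
By the outcome, as a careful person would: the job done as asked, in the order asked, and still so for the second after the job is handed in, with the robot touching nothing.
It also fails if it takes over 38 s, if anything falls off the work surface, if the arm or the gripper's body presses on something with over 40 N, if the wrist force passes 120 N, or if a joint passes its speed limit or range.

## Robot

A 6-joint arm with a two-finger parallel gripper is mounted at the origin on the work surface. World frame = base frame: x ahead of the robot, y to its left, z up, the work surface at z = 0. Lengths are in mm, angles in degrees, forces in N, time in s.
With the tool pointing down it reaches from about 300 to 850 mm from the base axis. Payload 4.2 kg.
Tool frame: the origin (TCP) lies between the finger pads; the fingertips stand 22 mm ahead of it and the grasp point (between the pads) lies 3 mm ahead of it (env.finger_overhang is the distance from the TCP to the fingertips, in mm); z points along the fingers, y is the line along which they close (so a half turn about z gives the same grasp; the last joint's range is limited). The gripper opens to 91 mm and grips with 3 to 60 N. Pads are 32 mm wide; open, the fingers measure 118 mm over their backs; the gripper's body (76 mm by 178 mm) begins 60 mm behind the grasp point.
Start: joints at [-67.552, 18.312, 89.639, -0, 72.044, -1.146], TCP at [230.153, -526.944, 235.976] pointing down, gripper open.
Joint ranges: [-177.97, 177.97], [-48.28, 115.42], [12.27, 149.76], [-77.06, 257.06], [2.81, 150.46], [-146.56, 146.56]. Speed limits (degrees/s): [147.25, 147.25, 180, 180, 180, 180].

## Interface

Orientations are given as [roll, pitch, yaw] about the fixed x, y, z axes, in that order (R = Rz(yaw) Ry(pitch) Rx(roll)).
In Python, from workcell import state, cams, ticket, look_for, outline_of, env gives the robot as it stands.
- The arm moves only by the tool servo_tool, never from a script. Its argument "steps" is a list of rows, each a list of 3 entries, a list of its own where there are three numbers: the closure in counts, from 0 (fully open) to 255 (shut), then the shift along the tool's x, y, z in mm, then the turn, a rotation vector about the tool's x, y, z in rad. A call has exactly 10 rows; each row shifts and turns the commanded pose from where the row before left it, along the tool's axes as they then stand; what a row does not reach is not made up. A row lasts 1/10 s, in which the tool goes at most 50 mm and 8.59 degrees, less where a joint would pass 70% of its speed; a pose out of reach is approached as far as the arm can. A call with a gripper value outside its range is refused whole. The fingers move at their own pace and stop on an object; "squeeze" is the grip in N (left out, the last holds). Time passes only in rows, so rows that do not move let the fingers close, or fill a call up. It gives the time, the measured TCP pose, the force, the opening and the grip force at its end, in the units of the state.
- state(): the state, without advancing time (a new reading comes with each control period).
- cams.grab_frame(name): name is "scene" or "top" or "wrist"; returns a dict with "color" (420x560x3 uint8, red, green, blue), "z_map" (420x560 float32, mm along the optical axis (not along the pixel's ray), 0 where there is no reading), "fovy" (degrees; the focal length in pixels is half the picture's height over the tangent of half this angle, whatever the lens; pixels are square), "cx", "cy" (the principal point, pixels), "eye" and "rotation" of the camera in the world; the wrist camera has in their place "tool_from_camera" (4x4, takes a point from camera to tool coordinates, whose origin is the TCP and whose axes are the flange's). Camera axes: x right, y up, looking along -z (the intrinsics and any distortion apply to the point x, -y, -z); pixel columns grow to the right and rows downward; lengths in mm; the calibration is good to about 2 mm. The wrist camera is an equidistant fisheye: a pixel r from the principal point sees the ray r / f radians off the axis. A picture is of the moment at which its call begins: read the wrist's pose just before it.
- ticket.job_done(): hands the job in; it is judged then, once.
Trained networks look in a picture, given as the dict that the camera call returned (one of the last four; its "shot" number tells which), for a name from the list of things; names that differ only in an ending like _2 or _b are one class to them, and where a whole thing is asked for, a point or a joint stands for the part that bears it (a point fixed in the world has none). Each returns a list of dicts, best first, with "confidence" (0 to 1); they miss things now and then, are a little off and sometimes report something else, mostly with a low value. They report only what shows in the picture. A call takes as long as a camera call.
- look_for(picture, thing): "at" ([column, row] in pixels, amid what is visible of it).
- outline_of(picture, thing): "pixels" (420x560 bool, what is visible of it) and "at" ([column, row] in pixels, amid what is visible of it).
The state is a dict: "time_s": time; "qpos": joint angles; "qvel": joint speeds; "effort": joint torques, N m; "ee_pos": TCP position; "ee_rot": TCP orientation; "force": force on the tool from outside, world axes, zero at the start; "torque": the same for the moment, N m; "gripper_width": finger opening in mm; "gripper_force": force on a finger pad.
Only numpy, scipy, OpenCV 4.12 (cv2) and the standard library are available. Lean on these libraries where they do the work, as an engineer would, in place of code of your own. Each camera call takes 0.05 s, during which the arm holds its last target. There are 200 camera calls.

## Working session

There is one attempt and no reset: what is moved stays moved. The work goes in short steps, Python scripts to look and compute and a tool call to move; the robot and the scene stay as the last step left them, time stands still between calls to the robot, and variables do not carry over. Pictures are saved under pics/ and viewed, at most 10 in all, crops included, and the job is handed in when it is done.

Besides the shell and the picture viewer there is one more tool, called after "Request:" as name(argument=value, ...), one argument or row to a line, values as JSON. servo_tool: Moves the arm, as the interface text tells. Its arguments: {"type":"object","properties":{"steps":{"type":"array","items":{"type":"array"}},"squeeze":{"type":"number"}},"required":["steps"]}

```bash
mkdir -p pics
cat > h.py <<'E'
import numpy as np, cv2
from workcell import state, cams, ticket, look_for, outline_of, env
def world(p, mask=None):
    z=p["z_map"]; H,W=z.shape; f=H/2/np.tan(np.radians(p["fovy"])/2)
    v,u=np.mgrid[:H,:W]
    P=np.stack([(u-p["cx"])/f*z,-(v-p["cy"])/f*z,-z],-1)
    P=P@np.array(p["rotation"]).T+np.array(p["eye"])
    P[z==0]=np.nan
    return P
def save(p,n): cv2.imwrite(f"pics/{n}.png",p["color"][:,:,::-1])
E
python3 - <<'E'
from h import *
s=state(); print(s["time_s"],s["ee_pos"],s["ee_rot"],s["force"])
ims=[]
for n in("scene","top"):
    p=cams.grab_frame(n); save(p,n); P=world(p); print(n,p["eye"])
    for t in("release_top","bookend","jaw_plate","push_face","book_a","book_b","book_c","caddy","dish","remote","battery_box","stopper"):
        o=outline_of(p,t)
        for k in o[:2]:
            m=k["pixels"]; q=P[m]; q=q[~np.isnan(q[:,0])]
            if len(q): print(t,round(k["confidence"],2),np.round(k["at"]),len(q),np.nanmedian(q,0).round(),np.percentile(q,2,axis=0).round(),np.percentile(q,98,axis=0).round())
a=cv2.imread("pics/scene.png");b=cv2.imread("pics/top.png")
E
```

```text
0.0 [ 229.97140633 -526.50110971  235.12171495] [-1.79899184e+02 -2.23191058e-03  2.35944936e+01] [-0.13691584  0.05896572  0.09167938]Traceback (most recent call last):
  File "<stdin>", line 5, in <module>
  File "h.py", line 7, in world
    P=P@np.array(p["rotation"]).T+np.array(p["eye"])
      ~~~~~~~~~~~~~~~~~~~~~~~~~~~^~~~~~~~~~~~~~~~~~~
ValueError: operands could not be broadcast together with shapes (420,560) (3,)
```

```bash
sed -i 's/^import numpy.*/&\nfrom scipy.spatial.transform import Rotation as R/; s/np.array(p\["rotation"\]).T/R.from_euler("xyz",p["rotation"],degrees=True).as_matrix().T/' h.py
python3 - <<'E'
from h import *
for n in("scene","top"):
    p=cams.grab_frame(n); save(p,n); P=world(p); print(n,p["eye"],p["rotation"])
    for t in("release_top","bookend","jaw_plate","push_face","book_a","caddy","dish","remote","battery_box","stopper"):
        o=outline_of(p,t)
        for k in o[:2]:
            m=k["pixels"]; q=P[m]; q=q[~np.isnan(q[:,0])]
            if len(q): print(t,round(k["confidence"],2),np.round(k["at"]),len(q),np.nanmedian(q,0).round(),np.percentile(q,2,axis=0).round(),np.percentile(q,98,axis=0).round())
E
```

```text
scene [1167.22196457 -639.93799175  942.76554087] [44.29556221  0.82278962 41.31480063]
release_top 0.74 [277. 211.] 211 [591.  -3.  73.] [564. -24.  65.] [614.  18.  76.]
bookend 0.78 [282. 217.] 3244 [609.  15.  42.] [ 530. -168.    4.] [651. 161. 109.]
jaw_plate 0.71 [276. 217.] 1123 [606.  -2.  74.] [543. -62.  33.] [637.  32. 112.]
push_face 0.7 [277. 218.] 1172 [604.  -1.  74.] [537. -61.  28.] [636.  49. 111.]
push_face 0.61 [122. 290.] 1564 [ 469. -441.   60.] [ 389. -483.    2.] [ 507. -396.   65.]
book_a 0.86 [264. 230.] 486 [633. -98. 117.] [ 529. -112.   32.] [654. -83. 122.]
book_a 0.84 [250. 229.] 474 [ 607. -120.  118.] [ 518. -134.   42.] [ 646. -105.  122.]
dish 0.84 [348. 244.] 653 [795.  93.  15.] [760.  37.   2.] [841. 122.  32.]
remote 0.82 [162. 338.] 1226 [ 629. -457.   17.] [ 592. -529.    4.] [ 664. -378.   21.]
remote 0.65 [367. 158.] 2676 [644. 406.  65.] [553. 359.   1.] [723. 493.  99.]
battery_box 0.76 [122. 291.] 1531 [ 469. -440.   60.] [ 388. -482.    5.] [ 507. -394.   65.]
battery_box 0.35 [250. 230.] 448 [ 610. -122.  118.] [ 522. -133.   41.] [ 64
[... 582 characters left out ...]
22.    2.] [ 660. -370.   24.]
push_face 0.97 [278. 223.] 1209 [582. -10.  72.] [536. -55.  31.] [635.  36. 114.]
book_a 0.96 [310. 214.] 470 [586. -88. 120.] [ 523. -104.   41.] [652. -77. 125.]
book_a 0.86 [329. 223.] 372 [ 570. -140.  121.] [ 515. -151.   80.] [ 640. -127.  126.]
caddy 0.55 [128. 200.] 3495 [640. 430.  47.] [550. 364.   2.] [718. 495. 103.]
dish 0.78 [250. 149.] 729 [806.  85.  16.] [759.  39.   2.] [843. 127.  35.]
remote 0.7 [427. 211.] 757 [ 625. -443.   18.] [ 591. -519.    8.] [ 660. -370.   24.]
battery_box 0.63 [427. 271.] 1422 [ 445. -425.   61.] [ 386. -480.    0.] [ 503. -384.   67.]
stopper 0.57 [144. 275.] 290 [416. 388.  27.] [378. 378.   0.] [455. 406.  34.]
```

View pics/scene.png

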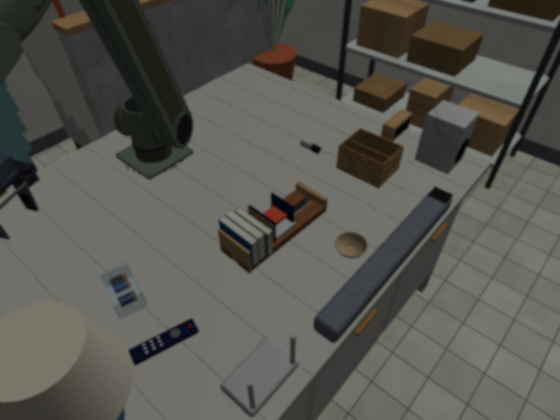

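View pics/top.png

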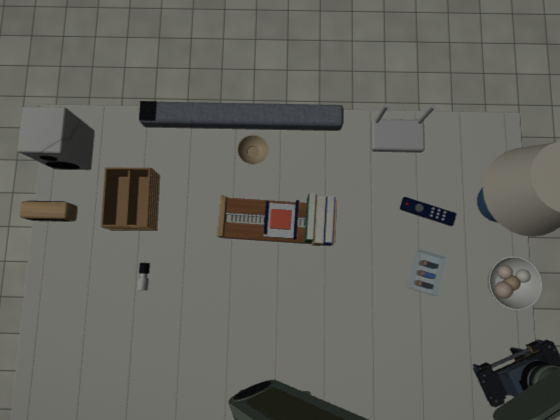

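Run:
```python
from h import *
p=cams.grab_frame("top"); P=world(p)
for t in("release_top","bookend","push_face","book_a"):
    for k in outline_of(p,t)[:3]:
        q=P[k["pixels"]&(P[...,2]>(60 if t=="release_top" else 15))][:,:2].astype(np.float32)
        print(t,cv2.minAreaRect(q),len(q))
m=(P[...,2]>24)&(P[...,2]<36)&(abs(P[...,0]-590)<90)&(P[...,1]>40)&(P[...,1]<150)
q=P[m]; ys=np.arange(45,145,10)
lo=[np.percentile(q[abs(q[:,1]-y)<6,0],[3,97]) for y in ys]
print(np.round(lo,1).tolist()); print(np.degrees(np.arctan(np.polyfit(ys,np.array(lo),1)[0])))
```

```text
release_top ((585.8338623046875, -6.291103363037109), (59.910362243652344, 56.42829895019531), 87.26849365234375) 411
release_top ((585.0836181640625, -8.804878234863281), (93.29241180419922, 102.09566497802734), 87.28260803222656) 669
bookend ((586.4728393554688, 6.5738677978515625), (336.2267150878906, 120.74874114990234), 87.06660461425781) 3183
push_face ((587.0563354492188, -9.512725830078125), (104.74434661865234, 104.28190612792969), 86.05614471435547) 1140
push_face ((625.9679565429688, -447.7220764160156), (163.91064453125, 42.078399658203125), 73.1784439086914) 650
book_a ((588.164794921875, -90.19723510742188), (25.002233505249023, 130.86842346191406), 88.7884750366211) 480
book_a ((578.6464233398438, -112.93507385253906), (128.6028289794922, 28.054494857788086), 0.15291082859039307) 443
book_a ((580.6934204101562, -140.63525390625), (24.85310173034668, 130.85137939453125), 87.5573501586914) 429
[[530.6, 645.7], [532.8, 644.2], [533.0, 643.5], [532.7, 646.6], [532.8, 646.6], [534.7, 646.9], [534.6, 646.2], [534.9, 648.8], [534.8, 648.6], [535.0, 648.3]]
[2.42281683 2.75539922]
```

Request:
servo_tool(
  steps=[
    [255, [0, 0, 0], [0, 0, 0.115]],
    [255, [0, 0, 0], [0, 0, 0.115]],
    [255, [0, 0, 0], [0, 0, 0.115]],
    [255, [0, 0, 0], [0, 0, 0.115]],
    [255, [23.5, -38.4, 0], [0, 0, 0]],
    [255, [23.5, -38.4, 0], [0, 0, 0]],
    [255, [23.5, -38.4, 0], [0, 0, 0]],
    [255, [23.5, -38.4, 0], [0, 0, 0]],
    [255, [23.5, -38.4, 0], [0, 0, 0]],
    [255, [23.5, -38.4, 0], [0, 0, 0]],
  ],
  squeeze=10,
)

```text
time_s: 2.4
ee_pos: [382.8, -302.1, 236.2]
ee_rot: [180.0, -0.0, -2.8]
force: [-0.2, -0.1, -0.5]
gripper_width: 14.4
gripper_force: 0.0
```

Request:
servo_tool(
  steps=[
    [255, [23.5, -38.4, 0], [0, 0, 0]],
    [255, [23.5, -38.4, 0], [0, 0, 0]],
    [255, [23.5, -38.4, 0], [0, 0, 0]],
    [255, [23.5, -38.4, 0], [0, 0, 0]],
    [255, [23.5, -38.4, 0], [0, 0, 0]],
    [255, [23.5, -38.4, 0], [0, 0, 0]],
    [255, [23.5, -38.4, 10], [0, 0, 0]],
    [255, [23.5, -38.4, 20], [0, 0, 0]],
    [255, [0, 0, 6], [0, 0, 0]],
    [255, [0, 0, 0], [0, 0, 0]],
  ],
)

```text
time_s: 3.4
ee_pos: [584.0, -5.1, 198.3]
ee_rot: [180.0, 0.2, -2.6]
force: [-0.0, -0.7, 0.5]
gripper_width: 0.6
gripper_force: 0.0
```

Run:
```python
from h import *
s=state(); print(s["time_s"],s["ee_pos"],s["ee_rot"],s["force"],s["gripper_width"])
p=cams.grab_frame("wrist"); save(p,"w1"); T=np.array(p["tool_from_camera"])
H,W=420,560; f=H/2/np.tan(np.radians(p["fovy"])/2)
v,u=np.mgrid[:H,:W]; dx,dy=u-p["cx"],v-p["cy"]; r=np.hypot(dx,dy)+1e-9; th=r/f; z=p["z_map"]
t=np.tan(np.minimum(th,1.5))*z/r
C=np.stack([t*dx,-t*dy,-z],-1)@T[:3,:3].T+T[:3,3]
P=C@R.from_euler("xyz",s["ee_rot"],degrees=True).as_matrix().T+s["ee_pos"]; P[z==0]=np.nan
np.save("P.npy",P)
for t in("release_top","push_face","book_a"):
    for k in outline_of(p,t)[:2]:
        q=P[k["pixels"]]; q=q[~np.isnan(q[:,0])]
        if len(q)<20: continue
        print(t,round(k["confidence"],2),k["at"],len(q),np.median(q,0).round(1),np.percentile(q,[2,98],axis=0).round().tolist())
        if t=="release_top":
            q=q[abs(q[:,2]-np.median(q[:,2]))<8]; print(cv2.minAreaRect(q[:,:2].astype(np.float32)))
```

```text
3.4 [584.00310832  -5.10307148 198.3309929 ] [179.96519223   0.20634091  -2.64238947] [-0.03908468 -0.74560584  0.50364201] 0.6229373347524579
release_top 0.96 [281.1, 200.8] 3884 [591.   -7.   73.8] [[563.0, -34.0, 70.0], [614.0, 22.0, 75.0]]
((587.008056640625, -6.405918121337891), (59.3579216003418, 55.06584167480469), 87.2757339477539)
push_face 0.75 [288.6, 190.9] 11281 [600.  -11.5  73.6] [[545.0, -54.0, 43.0], [636.0, 35.0, 112.0]]
book_a 0.92 [418.7, 203.7] 4072 [ 597.1 -113.8  120.1] [[543.0, -128.0, 116.0], [644.0, -101.0, 122.0]]
book_a 0.74 [381.3, 190.1] 6971 [603.4 -82.5 118.9] [[546.0, -101.0, 37.0], [653.0, -78.0, 121.0]]
```

View pics/w1.png

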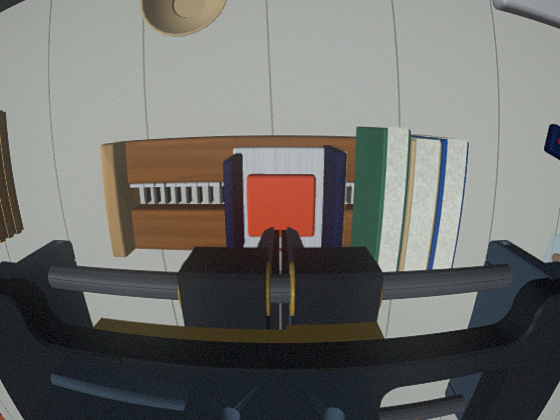

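Request:
servo_tool(
  steps=[
    [255, [2, 0, 25], [0, 0, 0]],
    [255, [0, 0, 30], [0, 0, 0]],
    [255, [0, 0, 25], [0, 0, 0]],
    [255, [0, 0, 14], [0, 0, 0]],
    [255, [0, 0, 6], [0, 0, 0]],
    [255, [0, 0, 2], [0, 0, 0]],
    [255, [0, 0, 1], [0, 0, 0]],
    [255, [0, 0, 1], [0, 0, 0]],
    [255, [0, 0, 0], [0, 0, 0]],
    [255, [0, 0, 0], [0, 0, 0]],
  ],
)

```text
time_s: 4.6
ee_pos: [586.9, -5.9, 96.5]
ee_rot: [180.0, -0.1, -2.8]
force: [0.6, 0.4, -0.1]
gripper_width: 0.3
gripper_force: 0.0
```

Request:
servo_tool(
  steps=[
    [255, [0, 0, 1], [0, 0, 0]],
    [255, [0, 0, 1], [0, 0, 0]],
    [255, [0, 0, 0.5], [0, 0, 0]],
    [255, [0, 0, 0.5], [0, 0, 0]],
    [255, [0, 0, 0.5], [0, 0, 0]],
    [255, [0, 0, 0], [0, 0, 0]],
    [255, [0, 0, 0], [0, 0, 0]],
    [255, [0, 0, 0], [0, 0, 0]],
    [255, [0, 0, 0], [0, 0, 0]],
    [255, [0, 0, 0], [0, 0, 0]],
  ],
)

```text
time_s: 5.6
ee_pos: [587.0, -5.9, 93.4]
ee_rot: [180.0, -0.1, -2.8]
force: [-1.3, 0.1, 5.6]
gripper_width: 0.7
gripper_force: 3.0
```

Request:
servo_tool(
  steps=[
    [255, [0, 0, 1], [0, 0, 0]],
    [255, [0, 0, 0.5], [0, 0, 0]],
    [255, [0, -4, 0], [0, 0, 0]],
    [255, [0, -4, 0], [0, 0, 0]],
    [255, [0, -4, 0], [0, 0, 0]],
    [255, [0, -4, 0], [0, 0, 0]],
    [255, [0, -4, 0], [0, 0, 0]],
    [255, [0, -4, 0], [0, 0, 0]],
    [255, [0, -4, 0], [0, 0, 0]],
    [255, [0, 0, 0], [0, 0, 0]],
  ],
)

```text
time_s: 6.6
ee_pos: [588.4, 22.2, 92.3]
ee_rot: [180.0, -0.1, -2.7]
force: [-1.7, 0.3, 7.7]
gripper_width: 0.7
gripper_force: 4.0
```

Request:
servo_tool(
  steps=[
    [255, [0, -4, 0], [0, 0, 0]],
    [255, [0, -5, 0], [0, 0, 0]],
    [255, [0, -5, 0], [0, 0, 0]],
    [255, [0, -5, 0], [0, 0, 0]],
    [255, [0, -5, 0], [0, 0, 0]],
    [255, [0, -5, 0], [0, 0, 0]],
    [255, [0, -5, 0], [0, 0, 0]],
    [255, [0, -5, 0], [0, 0, 0]],
    [255, [0, -5, 0], [0, 0, 0]],
    [255, [0, -5, 0], [0, 0, 0]],
  ],
)

```text
time_s: 7.6
ee_pos: [590.6, 70.6, 92.3]
ee_rot: [179.9, -0.1, -2.7]
force: [-2.0, -2.6, 7.7]
gripper_width: 0.7
gripper_force: 4.1
```

```bash
cat > look.py <<'E'
from h import *
import sys
s=state(); print(s["time_s"],s["ee_pos"],s["force"])
p=cams.grab_frame("top"); save(p,sys.argv[1]); P=world(p)
for t in("release_top","push_face","book_a"):
    for k in outline_of(p,t)[:3]:
        q=P[k["pixels"]]; q=q[~np.isnan(q[:,0])]
        if len(q)>20: print(t,round(k["confidence"],2),np.median(q,0).round(1),np.percentile(q,[2,98],axis=0).round().tolist())
E
python3 look.py t2
```

```text
7.6 [590.61480954  70.60916893  92.25175036] [-2.04535893 -2.64109112  7.65420037]
push_face 0.71 [555.5  81.9  47. ] [[500.0, 32.0, 40.0], [564.0, 113.0, 520.0]]
book_a 0.92 [ 572.8 -114.7  120.3] [[515.0, -129.0, 44.0], [642.0, -99.0, 125.0]]
book_a 0.73 [ 576.4 -139.8  120.4] [[516.0, -154.0, 78.0], [643.0, -127.0, 125.0]]
book_a 0.55 [582.5 -87.6 119.8] [[523.0, -101.0, 30.0], [649.0, -76.0, 125.0]]
```

Request:
servo_tool(
  steps=[
    [255, [0, -5, 0], [0, 0, 0]],
    [255, [0, -5, 0], [0, 0, 0]],
    [255, [0, -5, 0], [0, 0, 0]],
    [255, [0, -5, 0], [0, 0, 0]],
    [255, [0, -5, 0], [0, 0, 0]],
    [255, [0, -5, 0], [0, 0, 0]],
    [255, [0, -5, 0], [0, 0, 0]],
    [255, [0, -5, 0], [0, 0, 0]],
    [255, [0, -5, 0], [0, 0, 0]],
    [255, [0, -3, 0], [0, 0, 0]],
  ],
)

```text
time_s: 8.8
ee_pos: [593.5, 118.2, 92.3]
ee_rot: [179.9, -0.1, -2.7]
force: [-0.3, -5.0, 8.0]
gripper_width: 0.6
gripper_force: 3.6
```

Request:
servo_tool(
  steps=[
    [255, [0, -1, 0], [0, 0, 0]],
    [255, [0, -1, 0], [0, 0, 0]],
    [255, [0, -1, 0], [0, 0, 0]],
    [255, [0, -1, 0], [0, 0, 0]],
    [255, [0, -1, 0], [0, 0, 0]],
    [255, [0, -1, 0], [0, 0, 0]],
    [255, [0, -1, 0], [0, 0, 0]],
    [255, [0, -1, 0], [0, 0, 0]],
    [255, [0, 0, 0], [0, 0, 0]],
    [255, [0, 0, 0], [0, 0, 0]],
  ],
)

```text
time_s: 9.8
ee_pos: [594.0, 126.0, 92.2]
ee_rot: [179.9, -0.2, -2.7]
force: [-0.4, -2.6, 6.0]
gripper_width: 0.7
gripper_force: 3.5
```

Request:
servo_tool(
  steps=[
    [255, [0, -1, 0], [0, 0, 0]],
    [255, [0, -1, 0], [0, 0, 0]],
    [255, [0, -1, 0], [0, 0, 0]],
    [255, [0, -1, 0], [0, 0, 0]],
    [255, [0, -1, 0], [0, 0, 0]],
    [255, [0, 0, 0], [0, 0, 0]],
    [255, [0, 0, 0], [0, 0, 0]],
    [255, [0, 0, 0], [0, 0, 0]],
    [255, [0, 0, 0], [0, 0, 0]],
    [255, [0, 0, 0], [0, 0, 0]],
  ],
)

```text
time_s: 10.8
ee_pos: [594.3, 131.0, 92.3]
ee_rot: [179.9, -0.2, -2.7]
force: [-0.1, -3.2, 6.9]
gripper_width: 0.6
gripper_force: 3.4
```

Request:
servo_tool(
  steps=[
    [255, [0, -1, 0], [0, 0, 0]],
    [255, [0, -1, 0], [0, 0, 0]],
    [255, [0, -1, 0], [0, 0, 0]],
    [255, [0, -1, 0], [0, 0, 0]],
    [255, [0, -1, 0], [0, 0, 0]],
    [255, [0, 0, 0], [0, 0, 0]],
    [255, [0, 0, 0], [0, 0, 0]],
    [255, [0, 0, 0], [0, 0, 0]],
    [255, [0, 0, 0], [0, 0, 0]],
    [255, [0, 0, 0], [0, 0, 0]],
  ],
)

```text
time_s: 11.8
ee_pos: [594.4, 134.7, 92.2]
ee_rot: [179.8, -0.1, -2.7]
force: [0.6, -8.1, 7.4]
gripper_width: 0.5
gripper_force: 5.9
```

```bash
python3 look.py t3; python3 -c "
import cv2;a=cv2.imread('pics/t3.png')[160:280,180:380];cv2.imwrite('pics/t3c.png',cv2.resize(a,None,fx=4,fy=4))"
```

```text
11.8 [594.42038772 134.69690761  92.23437154] [ 0.55302145 -8.12463604  7.41374838]
release_top 0.73 [ 575.3 -114.7  120.5] [[515.0, -129.0, 78.0], [642.0, -100.0, 125.0]]
release_top 0.37 [606.8  92.8  70.8] [[566.0, 87.0, 67.0], [618.0, 99.0, 74.0]]
push_face 0.73 [639.3 429.9  47.3] [[550.0, 364.0, 1.0], [718.0, 494.0, 103.0]]
push_face 0.46 [556.1  81.9  66.2] [[538.0, 62.0, 39.0], [626.0, 150.0, 116.0]]
book_a 0.92 [ 581.3 -139.8  120.4] [[515.0, -160.0, 3.0], [653.0, -126.0, 125.0]]
book_a 0.9 [ 575.2 -114.7  120.5] [[515.0, -129.0, 56.0], [642.0, -100.0, 125.0]]
book_a 0.89 [585.7 -87.9 120. ] [[523.0, -101.0, 37.0], [650.0, -77.0, 125.0]]
```

View pics/t3c.png

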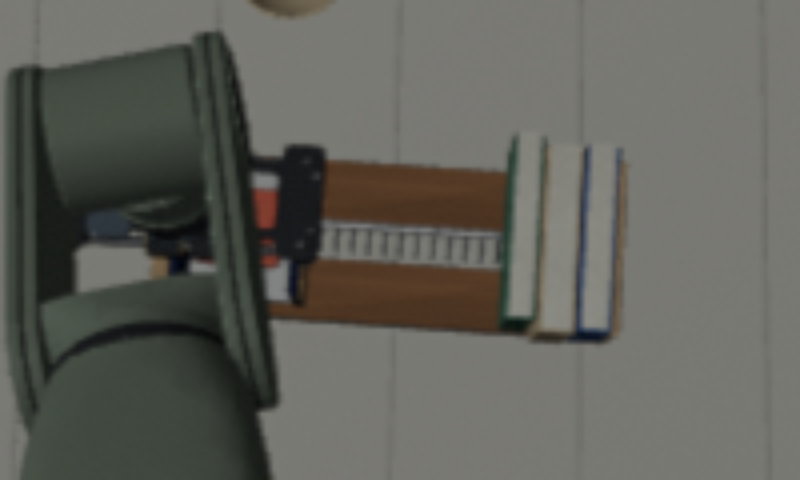

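Request:
servo_tool(
  steps=[
    [255, [0, -1, 0], [0, 0, 0]],
    [255, [0, -0.5, 0], [0, 0, 0]],
    [255, [0, 0, 0], [0, 0, 0]],
    [255, [0, 0, 0], [0, 0, 0]],
    [255, [0, 0, 0], [0, 0, 0]],
    [255, [0, 0, 0], [0, 0, 0]],
    [255, [0, 0, 0], [0, 0, 0]],
    [255, [0, 0, 0], [0, 0, 0]],
    [255, [0, 0, 0], [0, 0, 0]],
    [255, [0, 0, 0], [0, 0, 0]],
  ],
)

```text
time_s: 13.0
ee_pos: [594.4, 134.8, 92.2]
ee_rot: [179.6, -0.1, -2.7]
force: [-0.2, -11.4, 7.4]
gripper_width: 0.4
gripper_force: 8.3
```

Hard stop reached: the force rose with no motion. Lift off, then draw clear.

Request:
servo_tool(
  steps=[
    [255, [0, 1.5, 0], [0, 0, 0]],
    [255, [0, 0, -2], [0, 0, 0]],
    [255, [0, 0, -3], [0, 0, 0]],
    [255, [0, 0, -5], [0, 0, 0]],
    [255, [0, 0, -6], [0, 0, 0]],
    [255, [0, 3, -1], [0, 0, 0]],
    [255, [0, 5, 0], [0, 0, 0]],
    [255, [0, 4, 0], [0, 0, 0]],
    [255, [0, 0, -10], [0, 0, 0]],
    [255, [0, 0, -15], [0, 0, 0]],
  ],
)

```text
time_s: 14.0
ee_pos: [592.3, 124.8, 132.7]
ee_rot: [180.0, 0.1, -2.8]
force: [1.3, 0.2, 0.4]
gripper_width: 0.7
gripper_force: 0.0
```

Request:
servo_tool(
  steps=[
    [255, [0, 0, -30], [0, 0, 0]],
    [255, [0, 0, -30], [0, 0, 0]],
    [255, [0, 0, -30], [0, 0, 0]],
    [255, [-30, 0, -10], [0, 0, 0]],
    [255, [-40, 0, 0], [0, 0, 0]],
    [255, [-40, 0, 0], [0, 0, 0]],
    [255, [-40, 0, 0], [0, 0, 0]],
    [255, [-30, 0, 0], [0, 0, 0]],
    [255, [0, 0, 0], [0, 0, 0]],
    [255, [0, 0, 0], [0, 0, 0]],
  ],
)

```text
time_s: 15.0
ee_pos: [413.5, 133.9, 233.9]
ee_rot: [-180.0, -0.1, -2.7]
force: [0.9, 0.7, 0.7]
gripper_width: 0.3
gripper_force: 0.0
```

```bash
sed -i 's/"top"/"scene"/' look.py; python3 look.py t4;  python3 -c "
import cv2;a=cv2.imread('pics/t4.png')[160:280,180:380];cv2.imwrite('pics/t4c.png',cv2.resize(a,None,fx=4,fy=4))"
```

```text
15.0 [413.516304   133.89714172 233.91838575] [0.85020221 0.74680663 0.68131459]
release_top 0.54 [597.  114.8  77.9] [[566.0, 71.0, 68.0], [619.0, 142.0, 103.0]]
release_top 0.47 [605.1  98.   77.1] [[544.0, 55.0, 33.0], [641.0, 148.0, 111.0]]
release_top 0.39 [ 609.8 -120.6  118.2] [[518.0, -133.0, 35.0], [646.0, -105.0, 122.0]]
push_face 0.82 [604.6  92.9  77.2] [[543.0, 55.0, 36.0], [641.0, 146.0, 111.0]]
book_a 0.85 [ 601.3 -152.9  113. ] [[519.0, -160.0, 39.0], [646.0, -135.0, 122.0]]
book_a 0.77 [ 604.9 -120.6  118.1] [[518.0, -133.0, 34.0], [646.0, -103.0, 122.0]]
book_a 0.75 [635.3 -97.  117.4] [[528.0, -108.0, 10.0], [654.0, -76.0, 122.0]]
```

View pics/t4c.png

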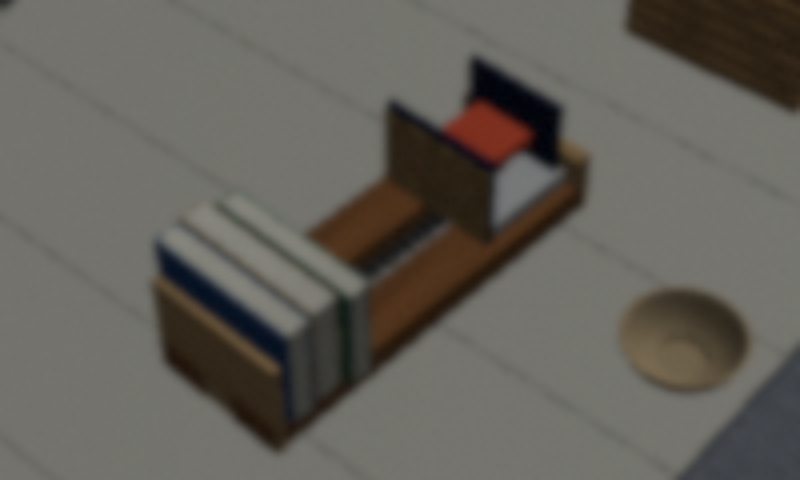

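The jaw is against the end block, the release is up, the three books are standing, and the arm is clear.

```bash
python3 -c "
from workcell import ticket;print(ticket.job_done())"
```

```text
the job is handed in; nothing more can be done
None
```

The jaw is fully back at the end block with the release up, the three books still stand where they were, and the arm is clear; I handed the job in just after 15 s on the robot's clock.

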